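# Set the length stop by its click dial

## Robot

A 7-joint arm with a two-finger parallel gripper is mounted at the origin on the work surface. World frame = base frame: x ahead of the robot, y to its left, z up, the work surface at z = 0. Lengths are in m, angles in rad, forces in N, time in s.
With the tool pointing down it reaches from about 0.425 to 0.925 m from the base axis. Payload 6.8 kg.
Tool frame: the origin (TCP) lies at the very end of the fingers, on their centre line; the grasp point (between the pads) lies 19 mm behind it (bot.grasp_offset is the distance from the TCP to the grasp point, in m); z points along the fingers, y is the direction in which the jaws open and shut (so a half turn about z gives the same grasp; the last joint's range is limited). The gripper opens to 85 mm and grips with 20 to 120 N. Pads are 22 mm wide; open, the fingers measure 114 mm over their backs; the gripper's body (76 mm by 85 mm) begins 54 mm behind the grasp point. The pads swing forward as they close: fully open they stand 13 mm farther back than shut.
Start: joints at [-1.373, 0.477, 0.022, 1.555, -0.011, 1.109, -0.083], TCP at [0.203, 0.644, 0.231] pointing down, gripper open.
Joint ranges: [-2.96, 2.96], [-0.34, 2.1], [-1.41, 1.46], [0.24, 2.44], [-1.37, 4.51], [0.17, 1.92], [-2.96, 2.96]. Speed limits (rad/s): [2.39, 2.39, 3.14, 3.14, 3.14, 3.14, 3.14].

## Interface

Orientations are given as a unit quaternion [w, x, y, z].
In Python, from station import monitor, cams, bot, finder gives the robot as it stands.
- The arm moves only by the tool jog_arm, never from a script. Its argument "plan" is a list of rows, each an object of numbers: "x", "y", "z": the shift along the tool's x, y, z as a fraction of full scale; "wx", "wy", "wz": the turn, a rotation vector about the tool's x, y, z as a fraction of full scale. A call has 1 to 12 rows; each row is the pose to reach, as a shift and turn from the pose measured when the call began, along the tool's axes at that moment, turning the shorter way round; what a row does not reach only later rows make up. Full scale, the value 1, is 20 cm for a shift and 180 degrees for a turn. A row lasts 1/12 s, in which the tool goes at most 41.7 mm and 7.16 degrees, less where a joint would pass 70% of its speed; a pose out of reach is approached as far as the arm can. A call with a number of a shift or a turn outside -1 to 1 is refused whole. A call with a gripper value outside its range is refused whole. "hand" is the opening, from -1 (shut) to 1 (fully open), set as the call begins (left out, the last holds). The fingers move at their own pace and stop on an object; "grip_force" is the grip in N (left out, the last holds). Time passes only in rows, so rows that repeat a pose let the fingers close. It gives the time, the measured TCP pose, the force and the opening at its end, in the units of the state.
- monitor.get_obs(): the state, without advancing time (a new reading comes with each control period).
- cams.read_camera(name): name is "side" or "top"; returns the picture (384x512x3 uint8, red, green, blue); there is no depth.
- cams.get_calibration(name): a dict with "fx", "fy", "cx", "cy" (pixels), "extrinsics" (4x4, takes a point from world to camera coordinates). Camera axes: x right, y down, z forward; pixel columns grow to the right and rows downward; lengths in m; the calibration is good to about 2 mm. A picture is of the moment at which its call begins. get_calibration takes no time and is no camera call.
- bot.hand_in(): hands the job in, once; it reports no verdict.
Trained networks look in the newest picture that a camera, given by its name, has taken for a name from the list of things; names that differ only in an ending like _2 or _b are one class to them, and where a whole thing is asked for, a point or a joint stands for the part that bears it (a point fixed in the world has none). Each returns a list of dicts, best first, with "confidence" (0 to 1); they miss things now and then, are a little off and sometimes report something else, mostly with a low value. They report only what shows in the picture. A call takes as long as a camera call.
- finder.find_in(camera, target): "bbox" ([left, top, width, height] in pixels, round what is visible of it).
- finder.place_of(camera, target): "location" ([column, row] in pixels: a listed point, or the origin of a listed thing).
The state is a dict: "t": time; "q": joint angles; "joint_vel": joint speeds; "joint_torque": joint torques, N m; "eef_pos": TCP position; "tool_rot": TCP orientation; "contact_force": force on the tool from outside, world axes, zero at the start; "torque": the same for the moment, N m; "gripper_width": opening from 0.0 (shut) to 1.0 (fully open).
Only numpy, scipy, OpenCV 4.12 (cv2) and the standard library are available. Lean on these libraries where they do the work, as an engineer would, in place of code of your own. Each camera call takes 0.05 s, during which the arm holds its last target. There are 200 camera calls.

## Task

Zero the length stop: turn the dial's black handle anticlockwise (seen from above) until the dial stands on its end stop, without wrenching it; then click the dial exactly four steps clockwise from there, never going on to a fifth. Then slide the steel stop block along the rail up against the brass register nose, seat it with a gentle steady push of about 10 N for about half a second (never over 15 N, or the nose is strained and the dial slips), and let go, leaving block and nose touching, the dial on its fourth click and everything else on the bench undisturbed.

Things in the scene. Friction and masses are not known exactly. Their poses are not given: they have to be found in the camera images.
- station: the length stop: green base plate 150 x 460 mm with, along its y axis, grey dial housing (top 46 mm high, -y end), grey nose housing (top 55 mm) and steel rail with end plate (+y end). Origin on the bench at its middle, z up. Dial end stop: slightly springy, begins 0.06 rad below home, then torque climbs 0.1 N m per 0.01 rad to 0.5 and more; beyond 0.13 rad is wrenched; let go, it springs back to home.
- dial_top (a point): centre of the dial's top on its vertical axis (does not turn). Aluminium disc, 84 mm diameter, top 55 mm above the bench, red pointer, 15 degrees (0.262 rad) per click; home at the red tick, 6 clicks clockwise from there. Starts at rest on click 1, 2 or 3. About 0.22 N m takes it over a click, then the torque falls away and it snaps on; let go between clicks it snaps to the nearest.
- handle_grip (a point): grip point on the dial's axis in the black bar handle on the dial: bar 52 mm long, 14 mm thick, 56 to 98 mm above the bench, this point at 81 mm. Turns with the handle: x along the bar, y across its 14 mm, z up. The worn handle has about 0.22 rad of lost motion: on reversing it turns freely by that before it takes the dial along, so it does not turn by the same angle as the dial.
- nose_tip (a point): outermost point of the round brass register nose (16 mm diameter, axis 43 mm above the bench), which points along the rail to the stop block. In the station's frame its y is -30 mm with the dial at home, and 3 mm more per click clockwise. It gives about 0.1 mm per newton; a push of about 19 N makes the dial slip back over its clicks. y axis along the rail from nose to block, z up.
- block_face (a point): centre of the stop block's face that meets the nose, 43 mm above the bench; touching, it coincides with the nose tip. Steel block 62 mm wide across the rail, 50 mm long along it, top 62 mm above the bench; slides on the straight rail with about 1.5 N friction (more when moved fast: 4 N per m/s) and stays where left. y axis along the rail, away from the nose; z up.
- lug (a point): centre of the upright steel lug on top of the stop block, to push or grip: 16 mm thick across the rail, 34 mm long along it, 62 to 103 mm above the bench, this point at 82 mm and 25 mm behind the face. y axis along the rail, away from the nose; z up.
- tube_stub_mid (a point): rusty steel roller tube stub standing on end, 60 mm diameter, 90 mm tall; point at its centre. Bystander.
- washer_mid (a point): flat bronze thrust washer, 64 mm diameter, 6 mm thick; point at its centre. Bystander.
- sleeve_a_mid (a point): brass spacer sleeve standing on end, 32 mm diameter, 35 mm tall; point at its centre. Bystander.
- sleeve_b_mid (a point): second brass spacer sleeve, same sizes; point at its centre. Bystander.
- housing_mid (a point): dull grey bearing housing, foot 70 x 130 mm, 82 mm tall; point at its centre. Bystander.
- spanner_grip (a point): steel spanner, 200 mm long, lying flat; point on its handle. Bystander.
- pot_rim (a point): small open steel pot, 70 mm diameter, 70 mm tall; point at the centre of its mouth. Bystander.

How it is judged:
By the outcome, as a careful person would: the job done as asked, in the order asked, and still so for the second after the job is handed in, with the robot touching nothing.
It also fails if it takes over 70 s, if anything falls off the work surface, if the arm or the gripper's body presses on something with over 40 N, if the wrist force passes 120 N, or if a joint passes its speed limit or range.

## Working session

There is one attempt and no reset: what is moved stays moved. The work goes in short steps, Python scripts to look and compute and a tool call to move; the robot and the scene stay as the last step left them, time stands still between calls to the robot, and variables do not carry over. Pictures are saved under pics/ and viewed, about 8 in all and at most 12, crops included, and the job is handed in when it is done.

Besides the shell and the picture viewer there is one more tool, called after ">>>" as name(argument=value, ...) on one line, values as JSON. jog_arm: Moves the arm, as the interface text tells. Shift numbers are shares of 20 cm and turn numbers shares of 180 degrees, none past 1 either way. Its arguments: {"type":"object","properties":{"plan":{"type":"array","items":{"type":"object","properties":{"x":{"type":"number","minimum":-1,"maximum":1},"y":{"type":"number","minimum":-1,"maximum":1},"z":{"type":"number","minimum":-1,"maximum":1},"wx":{"type":"number","minimum":-1,"maximum":1},"wy":{"type":"number","minimum":-1,"maximum":1},"wz":{"type":"number","minimum":-1,"maximum":1}}}},"hand":{"type":"number"},"grip_force":{"type":"number"}},"required":["plan"]}

```bash
ls; mkdir -p pics; cat > h.py <<'E'
import numpy as np, cv2
from scipy.spatial.transform import Rotation as R
from station import monitor, cams, bot, finder
def cal(n):
    c=cams.get_calibration(n); E=np.array(c["extrinsics"]); return c,E
def ray_z(n,uv,z):
    c,E=cal(n); d=np.array([(uv[0]-c["cx"])/c["fx"],(uv[1]-c["cy"])/c["fy"],1.])
    Rm=E[:3,:3]; o=-Rm.T@E[:3,3]; d=Rm.T@d; return o+d*(z-o[2])/d[2]
def proj(n,p):
    c,E=cal(n); q=E[:3,:3]@np.array(p)+E[:3,3]; return np.array([c["fx"]*q[0]/q[2]+c["cx"],c["fy"]*q[1]/q[2]+c["cy"]])
def save(n,f):
    im=cams.read_camera(n); cv2.imwrite("pics/"+f,im[:,:,::-1]); return im
def pose():
    o=monitor.get_obs(); q=o["tool_rot"]; return np.array(o["eef_pos"]),R.from_quat([q[1],q[2],q[3],q[0]]),o
E
python3 - <<'E'
from h import *
np.set_printoptions(precision=4,suppress=True)
a=save("top","t0.png");b=save("side","s0.png")
Z=dict(dial_top=.055,handle_grip=.081,nose_tip=.043,block_face=.043,lug=.082,station=0)
for k,z in Z.items():
  for n in("top","side"):
    for d in finder.place_of(n,k)[:1]: print(k,n,round(d["confidence"],2),np.round(d["location"],1),ray_z(n,d["location"],z))
p,r,o=pose();print(p,r.as_matrix(),o)
E
```

```text
pics
dial_top top 0.9 [308.3 190.1] [ 0.5424 -0.1577  0.055 ]
dial_top side 0.57 [272.6 152.9] [ 0.5337 -0.1433  0.055 ]
handle_grip top 0.5 [308.9 193.6] [ 0.5288 -0.1563  0.081 ]
handle_grip side 0.78 [272.9 145.5] [ 0.5343 -0.1499  0.081 ]
nose_tip top 0.44 [259.7 196.1] [ 0.5264 -0.0158  0.043 ]
nose_tip side 0.56 [268.3 181.4] [ 0.525  -0.0243  0.043 ]
block_face top 0.94 [205.7 198.5] [0.5194 0.1436 0.043 ]
block_face side 0.8 [256.3 220.1] [0.5293 0.1322 0.043 ]
lug top 0.74 [193.3 195.6] [0.5232 0.1744 0.082 ]
lug side 0.92 [255.8 221.2] [0.5226 0.1669 0.082 ]
station top 0.78 [249.2 194.7] [0.5361 0.0162 0.    ]
station side 0.76 [264.4 197.4] [0.5313 0.005  0.    ]
[0.2032 0.6437 0.2313] [[-0.9536  0.301  -0.    ]
 [ 0.301   0.9536  0.0001]
 [ 0.      0.0001 -1.    ]] {'t': 0.7, 'q': array([-1.3731,  0.477 ,  0.0224,  1.5554, -0.0115,  1.1093, -0.0831]), 'joint_vel': array([ 0.001 ,  0.001 ,  0.0005, -0.0026,  0.0006, -0.0008, -0.0011]), 'joint_torque': array([  0.0003, -59.6154,   1.6059, -28.1493,   0.0124,   0.0015,
         0.    ]), 'eef_pos': array([0.2032, 0.6437, 0.2313]), 'tool_rot': array([-0.    ,  0.1523,  0.9883,  0.    ]), 'contact_force': array([-0.4016, -0.3295, -0.0702]), 'torque': array([ 0.0221,  0.013 , -0.0188]), 'gripper_width': 1.0001911125171017}
```

```bash
python3 - <<'E'
import cv2,numpy as np
a=cv2.imread("pics/t0.png");b=cv2.imread("pics/s0.png")
c=cv2.resize(a[130:260,160:360],None,fx=4,fy=4,interpolation=cv2.INTER_CUBIC)
cv2.imwrite("pics/c0.png",c)
d=np.zeros((300,800,3),np.uint8);d=np.hstack([cv2.resize(a,(400,300)),cv2.resize(b,(400,300))]);cv2.imwrite("pics/ab.png",d)
E
```

```text
(no output)
```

View pics/c0.png

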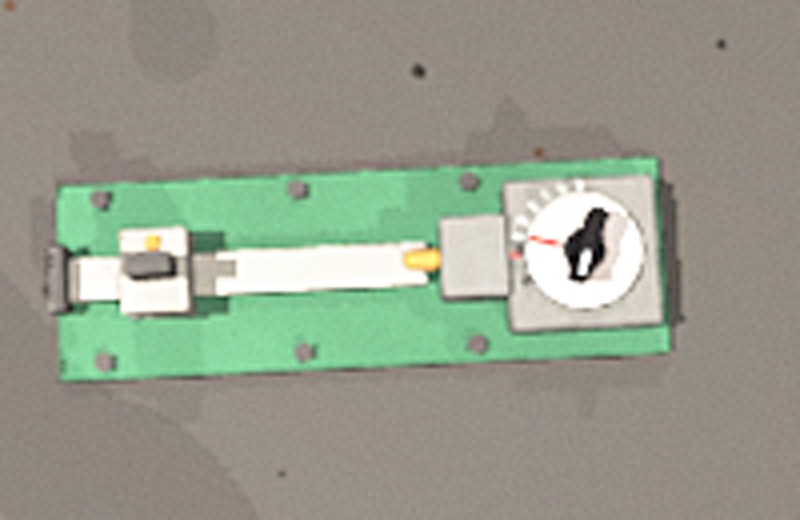

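View pics/ab.png

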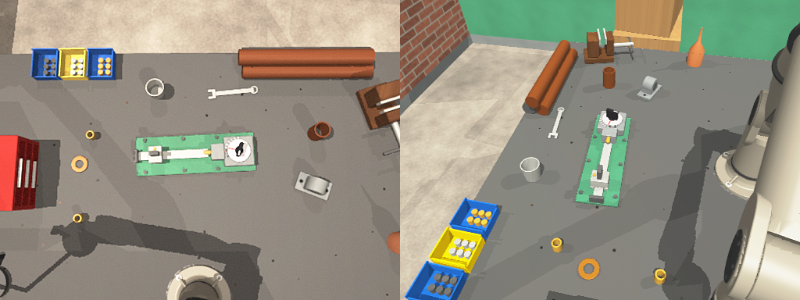

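```bash
python3 - <<'E'
from h import *
np.set_printoptions(precision=4,suppress=True)
a=cv2.imread("pics/t0.png"); hsv=cv2.cvtColor(a,cv2.COLOR_BGR2HSV)
def big(m):
    n,l,s,c=cv2.connectedComponentsWithStats(m); i=1+np.argmax(s[1:,4]); return (l==i).astype(np.uint8)
g=cv2.inRange(hsv,(60,90,50),(90,255,255)); g[:120]=0;g[270:]=0
pts=np.argwhere(g)[:,::-1]; 
hull=cv2.convexHull(pts.astype(np.int32)); r=cv2.minAreaRect(hull); bx=cv2.boxPoints(r)
for z in (.005,.01):
    w=np.array([ray_z("top",b,z)[:2] for b in bx]); print(z,bx.round(1).tolist(),w,"ctr",w.mean(0),[np.linalg.norm(w[i]-w[i-1]) for i in range(4)],[np.degrees(np.arctan2(*(w[i]-w[i-1]))) for i in range(4)])
# disc
m=cv2.inRange(hsv,(0,0,225),(180,40,255)); m2=m.copy(); m2[:,:285]=0;m2[:,330:]=0;m2[:170]=0;m2[220:]=0
p=np.argwhere(m2)[:,::-1].astype(np.int32); h=cv2.convexHull(p); print("disc",cv2.minEnclosingCircle(h),ray_z("top",cv2.minEnclosingCircle(h)[0],.055))
# handle dark
k=cv2.inRange(a,(0,0,0),(45,45,45)); k[:,:290]=0;k[:,325:]=0;k[:175]=0;k[:][210:]=0; k=big(k)
q=np.argwhere(k)[:,::-1].astype(np.float32); print("handle",len(q),q.mean(0),cv2.minAreaRect(q)); 
u,s,v=np.linalg.svd(q-q.mean(0)); print(v[0],s, q.min(0),q.max(0))
print("cam",[-(cal(n)[1][:3,:3].T@cal(n)[1][:3,3]) for n in("top","side")])
b=cv2.imread("pics/s0.png")
c=np.hstack([cv2.resize(a[170:215,285:330],(400,400),interpolation=2),cv2.resize(b[125:185,245:305],(400,400),interpolation=2)]);cv2.imwrite("pics/c1.png",c)
E
```

```text
0.005 [[172.89999389648438, 176.39999389648438], [324.70001220703125, 169.10000610351562], [327.1000061035156, 217.39999389648438], [175.3000030517578, 224.6999969482422]] [[ 0.5922  0.25  ]
 [ 0.614  -0.2146]
 [ 0.4665 -0.2183]
 [ 0.4445  0.239 ]] ctr [0.5293 0.014 ] [np.float64(0.14809480964407598), np.float64(0.4651288728088242), np.float64(0.14763490050372186), np.float64(0.45780989532902855)] [np.float64(85.73603805940084), np.float64(177.3065570569746), np.float64(-91.4280426299672), np.float64(-2.748545001334545)]
0.01 [[172.89999389648438, 176.39999389648438], [324.70001220703125, 169.10000610351562], [327.1000061035156, 217.39999389648438], [175.3000030517578, 224.6999969482422]] [[ 0.5913  0.249 ]
 [ 0.6131 -0.2139]
 [ 0.4661 -0.2175]
 [ 0.4442  0.238 ]] ctr [0.5287 0.0139] [np.float64(0.14752973992409785), np.float64(0.46335412970645945), np.float64(0.14707158561046443), np.float64(0.45606307847583466)] [np.float64(85.73603805940084), np.float64(177.3065570569746), np.float64(-91.4280426299672), np.float64(-2.748545001334538)]
disc ((304.4861755371094, 192.0302276611328), 23.722135543823242) [ 0.5368 -0.1465  0.055 ]
handle 26 [303.5    192.7308] ((303.6310729980469, 192.92759704589844), (3.737046957015991, 12.207686424255371), 4.763641834259033)
[-0.0828  0.9966] [18.2547  4.9376] [302. 187.] [306. 199.]
cam [array([ 0.3688, -0.0155,  1.3154]), array([0.3666, 0.8322, 0.9325])]
```

View pics/c1.png

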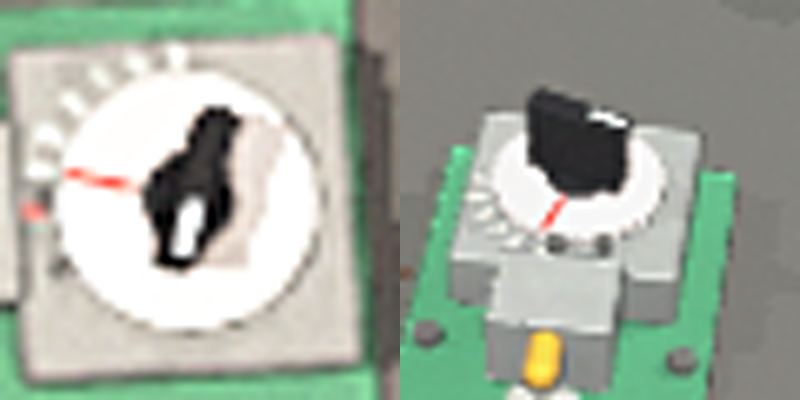

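```bash
python3 - <<'E'
from h import *
np.set_printoptions(precision=4,suppress=True)
d=ray_z("top",(306.3,192.5),.055); print("disc",d,"in side",proj("side",d))
for n,p in(("top",((285+220/8.89),170+112/8.89)),("top",(285+172/8.89,170+262/8.89)),("side",(245+.15*137,125+.15*92)),("side",(245+.15*230,125+.15*120))): print(n,ray_z(n,p,.098))
s=ray_z("side",(245+.15*178,125+.15*186),.055); print("disc side",s)
p,r,o=pose()
for t in ((.535,-.152,.16),(.535,-.152,.062)): print(r.inv().apply(np.array(t)-p)/.2)
E
```

```text
disc [ 0.5354 -0.1518  0.055 ] in side [272.573  151.1386]
top [ 0.5579 -0.1573  0.098 ]
top [ 0.5099 -0.1413  0.098 ]
side [ 0.5602 -0.1582  0.098 ]
side [ 0.5126 -0.1463  0.098 ]
disc side [ 0.5366 -0.1427  0.055 ]
[-2.7799 -3.2946  0.3564]
[-2.7799 -3.2946  0.8464]
```

>>> jog_arm(plan=[{"x":-0.17,"y":-0.1},{"x":-0.34,"y":-0.2},{"x":-0.5,"y":-0.3},{"x":-0.67,"y":-0.4},{"x":-0.84,"y":-0.5},{"x":-1,"y":-0.6},{"x":-1,"y":-0.6}])

```text
invalid input at $.plan[0]: expected keys x, y, z, wx, wy, wz
```

>>> jog_arm(plan=[{"x":-0.17,"y":-0.13},{"x":-0.34,"y":-0.26},{"x":-0.5,"y":-0.4},{"x":-0.67,"y":-0.53},{"x":-0.84,"y":-0.66},{"x":-1,"y":-0.8},{"x":-1,"y":-0.8}])

```text
invalid input at $.plan[0]: expected keys x, y, z, wx, wy, wz
```

>>> jog_arm(plan=[{"x":-0.13,"y":-0.16},{"x":-0.26,"y":-0.32},{"x":-0.4,"y":-0.48},{"x":-0.53,"y":-0.64},{"x":-0.66,"y":-0.8},{"x":-0.78,"y":-0.95},{"x":-0.78,"y":-0.95}])

```text
invalid input at $.plan[0]: expected keys x, y, z, wx, wy, wz
```

>>> jog_arm(plan=[{"y":-0.19},{"y":-0.38},{"y":-0.57},{"y":-0.76},{"y":-0.95},{"y":-0.95},{"y":-0.95}])

```text
invalid input at $.plan[0]: expected keys x, y, z, wx, wy, wz
```

```bash
python3 - <<'E'
from h import *
np.set_printoptions(precision=4,suppress=True)
p,r,o=pose();print(p,r.as_matrix(),o["t"],o["q"],o["contact_force"],o["torque"])
for t in ((.535,-.151,.16),(.535,-.151,.062)): print(r.inv().apply(np.array(t)-p)/.2)
E
```

```text
[0.2032 0.6437 0.2313] [[-0.9536  0.301  -0.    ]
 [ 0.301   0.9536  0.0001]
 [ 0.      0.0001 -1.    ]] 0.7 [-1.3731  0.477   0.0224  1.5554 -0.0115  1.1093 -0.0831] [-0.4016 -0.3295 -0.0702] [ 0.0221  0.013  -0.0188]
[-2.7784 -3.2898  0.3564]
[-2.7784 -3.2899  0.8464]
```

>>> jog_arm(plan=[{"x":-0.5,"y":-0.3,"z":0,"wx":0,"wy":0,"wz":0},{"x":-1,"y":-0.6,"z":0,"wx":0,"wy":0,"wz":0},{"x":-1,"y":-0.6,"z":0,"wx":0,"wy":0,"wz":0},{"x":-1,"y":-0.6,"z":0,"wx":0,"wy":0,"wz":0},{"x":-1,"y":-0.6,"z":0,"wx":0,"wy":0,"wz":0},{"x":-1,"y":-0.6,"z":0,"wx":0,"wy":0,"wz":0},{"x":-1,"y":-0.6,"z":0,"wx":0,"wy":0,"wz":0}])

```text
t: 1.28
eef_pos: [0.3638, 0.463, 0.2317]
tool_rot: [0.002, 0.157, 0.988, -0.001]
contact_force: [0.6, -0.5, 0.4]
gripper_width: 1.0
```

>>> jog_arm(plan=[{"x":-0.5,"y":-0.4,"z":0,"wx":0,"wy":0,"wz":0},{"x":-1,"y":-0.8,"z":0,"wx":0,"wy":0,"wz":0},{"x":-1,"y":-0.8,"z":0,"wx":0,"wy":0,"wz":0},{"x":-1,"y":-0.8,"z":0,"wx":0,"wy":0,"wz":0},{"x":-1,"y":-0.8,"z":0,"wx":0,"wy":0,"wz":0},{"x":-1,"y":-0.8,"z":0,"wx":0,"wy":0,"wz":0},{"x":-1,"y":-0.8,"z":0,"wx":0,"wy":0,"wz":0}])

```text
t: 1.87
eef_pos: [0.5076, 0.2425, 0.2332]
tool_rot: [0.003, 0.161, 0.987, -0.002]
contact_force: [0.0, -0.7, 0.2]
gripper_width: 1.001
```

>>> jog_arm(plan=[{"x":-0.4,"y":-0.48,"z":0,"wx":0,"wy":0,"wz":0},{"x":-0.78,"y":-0.95,"z":0,"wx":0,"wy":0,"wz":0},{"x":-0.78,"y":-0.95,"z":0,"wx":0,"wy":0,"wz":0},{"x":-0.78,"y":-0.95,"z":0,"wx":0,"wy":0,"wz":0},{"x":-0.78,"y":-0.95,"z":0,"wx":0,"wy":0,"wz":0},{"x":-0.78,"y":-0.95,"z":0,"wx":0,"wy":0,"wz":0},{"x":-0.78,"y":-0.95,"z":0,"wx":0,"wy":0,"wz":0}])

```text
t: 2.45
eef_pos: [0.597, 0.0032, 0.2353]
tool_rot: [0.004, 0.166, 0.986, -0.004]
contact_force: [-0.5, -0.6, 1.1]
gripper_width: 1.006
```

>>> jog_arm(plan=[{"x":0,"y":-0.9,"z":0,"wx":0,"wy":0,"wz":0},{"x":0,"y":-0.9,"z":0,"wx":0,"wy":0,"wz":0},{"x":0,"y":-0.9,"z":0,"wx":0,"wy":0,"wz":0},{"x":0,"y":-0.9,"z":0,"wx":0,"wy":0,"wz":0},{"x":0,"y":-0.9,"z":0,"wx":0,"wy":0,"wz":0},{"x":0,"y":-0.9,"z":0,"wx":0,"wy":0,"wz":0}])

```text
t: 2.95
eef_pos: [0.5357, -0.173, 0.237]
tool_rot: [0.005, 0.171, 0.985, -0.005]
contact_force: [0.6, -0.7, -0.0]
gripper_width: 1.002
```

```bash
python3 - <<'E'
from h import *
np.set_printoptions(precision=4,suppress=True)
p,r,o=pose();print(p,r.as_matrix(),o["t"],o["q"],o["contact_force"],o["torque"])
for t in ((.535,-.151,.16),(.535,-.151,.062)): print(r.inv().apply(np.array(t)-p)/.2)
E
```

```text
[ 0.5357 -0.173   0.237 ] [[-0.9416  0.3365  0.0076]
 [ 0.3364  0.9416 -0.0115]
 [-0.011  -0.0082 -0.9999]] 2.95 [-0.1199  0.291   0.3882  1.8504 -0.1175  1.0136  1.5424] [ 0.5691 -0.6537 -0.0237] [-0.0732  0.024  -0.0317]
[0.0447 0.1055 0.3837]
[0.0501 0.1095 0.8736]
```

```bash
cat >> h.py <<'E'
def cmd(t,a,extra=0):
    """row numbers to reach TCP t, pointing down, tool y at angle a deg from world +y toward +x"""
    p,r,o=pose(); a=np.radians(a); y=np.array([np.sin(a),np.cos(a),0]); z=np.array([0,0,-1.]); x=np.cross(y,z)
    T=R.from_matrix(np.c_[x,y,z]); return np.round(np.r_[r.inv().apply(np.array(t)-p)/.2,(r.inv()*T).as_rotvec()/np.pi],4)
def stat():
    np.set_printoptions(precision=4,suppress=True)
    p,r,o=pose(); y=r.as_matrix()[:,1]; print("t",round(o["t"],2),"p",p,"yaw",round(np.degrees(np.arctan2(y[0],y[1])),2),"F",o["contact_force"],"M",o["torque"],"w",round(o["gripper_width"],3)); return p
E
python3 - <<'E'
from h import *
stat()
for z in(.13,.062): print(cmd((.535,-.151,z),16.4))
E
```

```text
t 2.95 p [ 0.5357 -0.173   0.237 ] yaw 19.67 F [ 0.5691 -0.6537 -0.0237] M [-0.0732  0.024  -0.0317] w 1.002
[ 0.0464  0.1067  0.5337 -0.0027  0.0034 -0.0181]
[ 0.0501  0.1095  0.8736 -0.0027  0.0034 -0.0181]
```

>>> jog_arm(plan=[{"x":0.045,"y":0.106,"z":0.1,"wx":-0.0027,"wy":0.0034,"wz":-0.018},{"x":0.045,"y":0.106,"z":0.3,"wx":-0.0027,"wy":0.0034,"wz":-0.018},{"x":0.045,"y":0.106,"z":0.48,"wx":-0.0027,"wy":0.0034,"wz":-0.018},{"x":0.045,"y":0.106,"z":0.5,"wx":-0.0027,"wy":0.0034,"wz":-0.018},{"x":0.045,"y":0.106,"z":0.5,"wx":-0.0027,"wy":0.0034,"wz":-0.018},{"x":0.045,"y":0.106,"z":0.5,"wx":-0.0027,"wy":0.0034,"wz":-0.018},{"x":0.045,"y":0.106,"z":0.5,"wx":-0.0027,"wy":0.0034,"wz":-0.018}])

```text
t: 3.53
eef_pos: [0.537, -0.1513, 0.139]
tool_rot: [0.002, 0.143, 0.99, -0.0]
contact_force: [0.7, -0.1, 1.3]
gripper_width: 0.997
```

```bash
python3 - <<'E'
from h import *
stat()
print(cmd((.535,-.151,.062),16.4))
a=save("top","t1.png");b=save("side","s1.png")
c=np.hstack([cv2.resize(a[160:220,275:335],(400,400),interpolation=2),cv2.resize(b[90:190,225:325],(400,400),interpolation=2)]);cv2.imwrite("pics/c2.png",c[:,:,::-1])
E
```

```text
t 3.53 p [ 0.537  -0.1513  0.139 ] yaw 16.41 F [ 0.7128 -0.061   1.2652] M [ 0.0056  0.0188 -0.0063] w 0.997
[ 0.0112 -0.0017  0.3848  0.0002  0.0012 -0.0001]
```

View pics/c2.png

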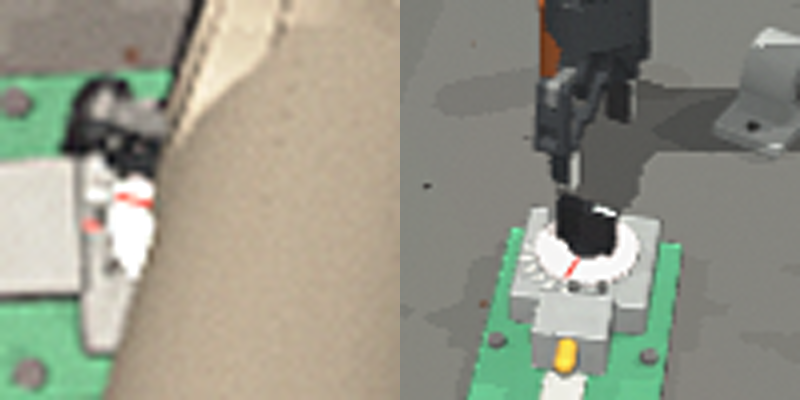

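>>> jog_arm(plan=[{"x":0.011,"y":-0.001,"z":0.1,"wx":0,"wy":0.001,"wz":0},{"x":0.011,"y":-0.001,"z":0.2,"wx":0,"wy":0.001,"wz":0},{"x":0.011,"y":-0.001,"z":0.3,"wx":0,"wy":0.001,"wz":0},{"x":0.011,"y":-0.001,"z":0.37,"wx":0,"wy":0.001,"wz":0},{"x":0.011,"y":-0.001,"z":0.38,"wx":0,"wy":0.001,"wz":0},{"x":0.011,"y":-0.001,"z":0.38,"wx":0,"wy":0.001,"wz":0},{"x":0.011,"y":-0.001,"z":0.38,"wx":0,"wy":0.001,"wz":0}])

```text
t: 4.22
eef_pos: [0.5358, -0.1512, 0.0641]
tool_rot: [0.001, 0.143, 0.99, 0.0]
contact_force: [-0.1, -0.2, -0.5]
gripper_width: 1.002
```

```bash
python3 - <<'E'
from h import *
stat()
print(cmd((.535,-.151,.063),16.4))
E
```

```text
t 4.22 p [ 0.5358 -0.1512  0.0641] yaw 16.43 F [-0.0596 -0.1851 -0.5358] M [ 0.0438  0.0196 -0.0552] w 1.002
[ 0.0042  0.      0.0057  0.0003  0.0008 -0.0002]
```

>>> jog_arm(plan=[{"x":0,"y":0,"z":0,"wx":0,"wy":0,"wz":0},{"x":0,"y":0,"z":0,"wx":0,"wy":0,"wz":0},{"x":0,"y":0,"z":0,"wx":0,"wy":0,"wz":0},{"x":0,"y":0,"z":0,"wx":0,"wy":0,"wz":0},{"x":0,"y":0,"z":0,"wx":0,"wy":0,"wz":0},{"x":0,"y":0,"z":0,"wx":0,"wy":0,"wz":0},{"x":0,"y":0,"z":0,"wx":0,"wy":0,"wz":0},{"x":0,"y":0,"z":0,"wx":0,"wy":0,"wz":0},{"x":0,"y":0,"z":0,"wx":0,"wy":0,"wz":0},{"x":0,"y":0,"z":0,"wx":0,"wy":0,"wz":0}], hand=-1, grip_force=60)

```text
t: 5.05
eef_pos: [0.5365, -0.1492, 0.0646]
tool_rot: [0.001, 0.142, 0.99, 0.001]
contact_force: [-0.1, 5.7, 5.8]
gripper_width: 0.156
```

```bash
python3 -c "
from h import *
stat()"
```

```text
t 5.05 p [ 0.5365 -0.1492  0.0646] yaw 16.32 F [-0.0682  5.735   5.8005] M [0.8806 0.1383 0.0426] w 0.156
```

>>> jog_arm(plan=[{"x":0,"y":0.005,"z":0,"wx":0,"wy":0,"wz":-0.01},{"x":0,"y":0.005,"z":0,"wx":0,"wy":0,"wz":-0.02},{"x":0,"y":0.005,"z":0,"wx":0,"wy":0,"wz":-0.028},{"x":0,"y":0.005,"z":0,"wx":0,"wy":0,"wz":-0.028},{"x":0,"y":0.005,"z":0,"wx":0,"wy":0,"wz":-0.028}])

```text
t: 5.47
eef_pos: [0.5364, -0.1492, 0.0646]
tool_rot: [0.001, 0.099, 0.995, 0.001]
contact_force: [-1.0, -2.6, 2.0]
gripper_width: 0.154
```

```bash
python3 -c "
from h import *
stat()"
```

```text
t 5.47 p [ 0.5364 -0.1492  0.0646] yaw 11.36 F [-0.9923 -2.6013  2.0126] M [-1.0358  0.4426 -0.1364] w 0.154
```

>>> jog_arm(plan=[{"x":0,"y":0,"z":0,"wx":0,"wy":0,"wz":-0.01},{"x":0,"y":0,"z":0,"wx":0,"wy":0,"wz":-0.02},{"x":0,"y":0,"z":0,"wx":0,"wy":0,"wz":-0.028},{"x":0,"y":0,"z":0,"wx":0,"wy":0,"wz":-0.028},{"x":0,"y":0,"z":0,"wx":0,"wy":0,"wz":-0.028}])

```text
t: 5.88
eef_pos: [0.5364, -0.1495, 0.0646]
tool_rot: [0.001, 0.055, 0.998, 0.001]
contact_force: [-1.7, -2.5, 1.8]
gripper_width: 0.155
```

```bash
python3 -c "
from h import *
stat()"
```

```text
t 5.88 p [ 0.5364 -0.1495  0.0646] yaw 6.34 F [-1.6717 -2.5412  1.8381] M [-1.0197  0.3066 -0.0144] w 0.155
```

>>> jog_arm(plan=[{"x":0,"y":0,"z":0,"wx":0,"wy":0,"wz":-0.01},{"x":0,"y":0,"z":0,"wx":0,"wy":0,"wz":-0.02},{"x":0,"y":0,"z":0,"wx":0,"wy":0,"wz":-0.02},{"x":0,"y":0,"z":0,"wx":0,"wy":0,"wz":-0.02}])

```text
t: 6.22
eef_pos: [0.5364, -0.1497, 0.0646]
tool_rot: [0.002, 0.024, 1.0, 0.001]
contact_force: [-1.4, -3.3, 1.5]
gripper_width: 0.161
```

```bash
python3 -c "
from h import *
stat()"
```

```text
t 6.22 p [ 0.5364 -0.1497  0.0646] yaw 2.8 F [-1.3552 -3.2983  1.4677] M [-1.1058  0.2337  0.038 ] w 0.161
```

>>> jog_arm(plan=[{"x":0,"y":0,"z":0,"wx":0,"wy":0,"wz":-0.01},{"x":0,"y":0,"z":0,"wx":0,"wy":0,"wz":-0.016},{"x":0,"y":0,"z":0,"wx":0,"wy":0,"wz":-0.016},{"x":0,"y":0,"z":0,"wx":0,"wy":0,"wz":-0.016}])

```text
t: 6.55
eef_pos: [0.5364, -0.1499, 0.0647]
tool_rot: [0.002, -0.001, 1.0, 0.0]
contact_force: [-0.5, -4.3, 1.1]
gripper_width: 0.154
```

```bash
python3 -c "
from h import *
stat()
b=save('side','s2.png')
cv2.imwrite('pics/c3.png',cv2.resize(b[125:195,240:310],(560,560),interpolation=2)[:,:,::-1])"
```

```text
t 6.55 p [ 0.5364 -0.1499  0.0647] yaw -0.07 F [-0.4516 -4.34    1.1086] M [-1.0895  0.2375 -0.0214] w 0.154
```

View pics/c3.png

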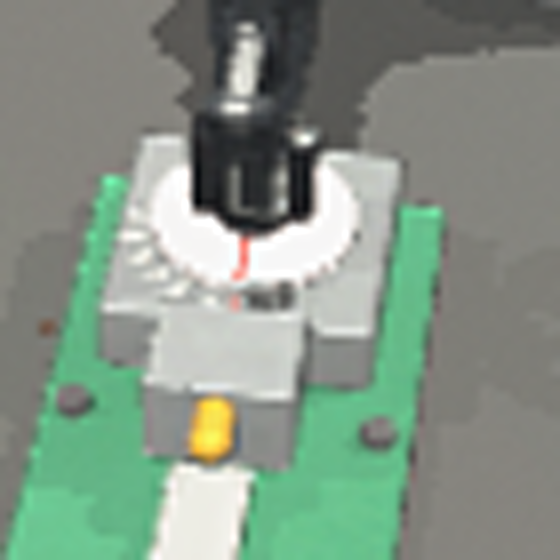

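>>> jog_arm(plan=[{"x":0,"y":0,"z":0,"wx":0,"wy":0,"wz":-0.01},{"x":0,"y":0,"z":0,"wx":0,"wy":0,"wz":-0.014},{"x":0,"y":0,"z":0,"wx":0,"wy":0,"wz":-0.014},{"x":0,"y":0,"z":0,"wx":0,"wy":0,"wz":-0.014}])

```text
t: 6.93
eef_pos: [0.5364, -0.1501, 0.0647]
tool_rot: [0.002, -0.022, 1.0, 0.0]
contact_force: [-0.8, -3.1, 0.9]
gripper_width: 0.154
```

```bash
python3 -c "
from h import *
stat()"
```

```text
t 6.93 p [ 0.5364 -0.1501  0.0647] yaw -2.53 F [-0.7729 -3.0667  0.8902] M [-1.23    0.2305 -0.0168] w 0.154
```

>>> jog_arm(plan=[{"x":0,"y":0,"z":0,"wx":0,"wy":0,"wz":-0.006},{"x":0,"y":0,"z":0,"wx":0,"wy":0,"wz":-0.011},{"x":0,"y":0,"z":0,"wx":0,"wy":0,"wz":-0.011},{"x":0,"y":0,"z":0,"wx":0,"wy":0,"wz":-0.011}])

```text
t: 7.27
eef_pos: [0.5364, -0.1502, 0.0647]
tool_rot: [0.002, -0.039, 0.999, 0.0]
contact_force: [-0.4, -4.1, 0.2]
gripper_width: 0.158
```

```bash
python3 -c "
from h import *
stat()"
```

```text
t 7.27 p [ 0.5364 -0.1502  0.0647] yaw -4.49 F [-0.4127 -4.1044  0.2441] M [-1.2148  0.1863 -0.2312] w 0.158
```

>>> jog_arm(plan=[{"x":0,"y":0,"z":0,"wx":0,"wy":0,"wz":-0.004},{"x":0,"y":0,"z":0,"wx":0,"wy":0,"wz":-0.004},{"x":0,"y":0,"z":0,"wx":0,"wy":0,"wz":-0.004}])

```text
t: 7.52
eef_pos: [0.5364, -0.1503, 0.0647]
tool_rot: [0.002, -0.045, 0.999, 0.0]
contact_force: [-0.9, -4.1, 0.2]
gripper_width: 0.155
```

```bash
python3 -c "
from h import *
stat()"
```

```text
t 7.52 p [ 0.5364 -0.1503  0.0647] yaw -5.21 F [-0.8976 -4.1227  0.1757] M [-1.222   0.1849 -0.18  ] w 0.155
```

>>> jog_arm(plan=[{"x":0,"y":0,"z":0,"wx":0,"wy":0,"wz":-0.004},{"x":0,"y":0,"z":0,"wx":0,"wy":0,"wz":-0.004},{"x":0,"y":0,"z":0,"wx":0,"wy":0,"wz":-0.004}])

```text
t: 7.77
eef_pos: [0.5364, -0.1503, 0.0647]
tool_rot: [0.002, -0.052, 0.999, 0.0]
contact_force: [-1.6, -4.4, 0.1]
gripper_width: 0.161
```

```bash
python3 -c "
from h import *
stat()"
```

```text
t 7.77 p [ 0.5364 -0.1503  0.0647] yaw -5.94 F [-1.6041 -4.3577  0.0629] M [-1.239   0.1378 -0.1118] w 0.161
```

>>> jog_arm(plan=[{"x":0,"y":0,"z":0,"wx":0,"wy":0,"wz":-0.004},{"x":0,"y":0,"z":0,"wx":0,"wy":0,"wz":-0.004},{"x":0,"y":0,"z":0,"wx":0,"wy":0,"wz":-0.004}])

```text
t: 8.02
eef_pos: [0.5364, -0.1503, 0.0646]
tool_rot: [0.002, -0.058, 0.998, 0.0]
contact_force: [-0.3, -5.6, -0.1]
gripper_width: 0.153
```

```bash
cat >> h.py <<'E'
def mstat(n=4):
    m=[]
    for i in range(n): m.append(np.r_[monitor.get_obs()["contact_force"],monitor.get_obs()["torque"]]); cams.read_camera("side")
    stat(); m=np.array(m); print("mean F,M",m.mean(0),"Mz",m[:,5])
E
python3 -c "
from h import *
mstat()"
```

```text
t 8.22 p [ 0.5364 -0.1503  0.0647] yaw -6.64 F [-0.622  -5.0283  0.4972] M [-1.1928  0.1086 -0.5072] w 0.156
mean F,M [-0.9947 -4.9857  0.0285 -1.2136  0.1604 -0.4222] Mz [-0.4285 -0.4281 -0.4056 -0.4263]
```

>>> jog_arm(plan=[{"x":0,"y":-0.003,"z":0,"wx":0,"wy":0,"wz":0.015},{"x":0,"y":-0.003,"z":0,"wx":0,"wy":0,"wz":0.03},{"x":0,"y":-0.003,"z":0,"wx":0,"wy":0,"wz":0.045},{"x":0,"y":-0.003,"z":0,"wx":0,"wy":0,"wz":0.06},{"x":0,"y":-0.003,"z":0,"wx":0,"wy":0,"wz":0.075},{"x":0,"y":-0.003,"z":0,"wx":0,"wy":0,"wz":0.08},{"x":0,"y":-0.003,"z":0,"wx":0,"wy":0,"wz":0.08},{"x":0,"y":-0.003,"z":0,"wx":0,"wy":0,"wz":0.08}])

```text
t: 8.88
eef_pos: [0.5364, -0.1496, 0.0646]
tool_rot: [0.001, 0.066, 0.998, 0.001]
contact_force: [-2.0, 2.0, 4.3]
gripper_width: 0.155
```

```bash
python3 -c "
from h import *
mstat()"
```

```text
t 9.08 p [ 0.5364 -0.1497  0.0646] yaw 7.66 F [-3.1267  2.5705  3.2139] M [0.4523 0.4656 0.0054] w 0.155
mean F,M [-1.9549  2.1103  3.5597  0.1532  0.4757  0.0017] Mz [-0.0031 -0.0102  0.0316 -0.0113]
```

>>> jog_arm(plan=[{"x":0,"y":0,"z":0,"wx":0,"wy":0,"wz":0.01},{"x":0,"y":0,"z":0,"wx":0,"wy":0,"wz":0.02},{"x":0,"y":0,"z":0,"wx":0,"wy":0,"wz":0.03},{"x":0,"y":0,"z":0,"wx":0,"wy":0,"wz":0.04},{"x":0,"y":0,"z":0,"wx":0,"wy":0,"wz":0.045},{"x":0,"y":0,"z":0,"wx":0,"wy":0,"wz":0.045},{"x":0,"y":0,"z":0,"wx":0,"wy":0,"wz":0.045}])

```text
t: 9.67
eef_pos: [0.5365, -0.1491, 0.0646]
tool_rot: [0.001, 0.137, 0.991, 0.002]
contact_force: [-1.7, 3.6, 4.6]
gripper_width: 0.153
```

```bash
python3 -c "
from h import *
mstat()"
```

```text
t 9.87 p [ 0.5365 -0.1492  0.0646] yaw 15.73 F [-2.125   4.4957  4.0933] M [0.6385 0.4223 0.1062] w 0.153
mean F,M [-2.0582  4.0669  4.5397  0.5278  0.4237  0.0655] Mz [0.0727 0.0953 0.084  0.0099]
```

>>> jog_arm(plan=[{"x":0,"y":0,"z":0,"wx":0,"wy":0,"wz":0.012},{"x":0,"y":0,"z":0,"wx":0,"wy":0,"wz":0.012},{"x":0,"y":0,"z":0,"wx":0,"wy":0,"wz":0.012},{"x":0,"y":0,"z":0,"wx":0,"wy":0,"wz":0.012}])

```text
t: 10.2
eef_pos: [0.5365, -0.1491, 0.0646]
tool_rot: [0.001, 0.155, 0.988, 0.002]
contact_force: [-2.0, 4.1, 4.5]
gripper_width: 0.154
```

```bash
python3 -c "
from h import *
mstat()"
```

```text
t 10.4 p [ 0.5365 -0.149   0.0646] yaw 17.86 F [-2.1603  4.3833  4.7899] M [0.6188 0.4037 0.0585] w 0.157
mean F,M [-1.2821  4.3258  4.0764  0.5282  0.4202  0.0262] Mz [-0.0038 -0.0012  0.0319  0.078 ]
```

>>> jog_arm(plan=[{"x":0,"y":0,"z":0,"wx":0,"wy":0,"wz":0.012},{"x":0,"y":0,"z":0,"wx":0,"wy":0,"wz":0.012},{"x":0,"y":0,"z":0,"wx":0,"wy":0,"wz":0.012},{"x":0,"y":0,"z":0,"wx":0,"wy":0,"wz":0.012}])

```text
t: 10.73
eef_pos: [0.5366, -0.1489, 0.0646]
tool_rot: [0.001, 0.173, 0.985, 0.002]
contact_force: [-2.1, 5.4, 4.4]
gripper_width: 0.159
```

```bash
python3 -c "
from h import *
mstat()
b=save('side','s3.png')
cv2.imwrite('pics/c4.png',cv2.resize(b[125:195,240:310],(560,560),interpolation=2)[:,:,::-1])"
```

```text
t 10.93 p [ 0.5365 -0.1489  0.0646] yaw 19.98 F [-0.7221  4.6314  4.2503] M [0.6472 0.42   0.0462] w 0.152
mean F,M [-1.8676  4.6954  4.2728  0.6533  0.409   0.0367] Mz [-0.0065  0.0469  0.0678  0.0388]
```

```bash
cat >> h.py <<'E'
def ptr(f):
    """pointer angle (deg cw from +y) from red pixels of a side picture"""
    b=cv2.imread("pics/"+f).astype(int); red=b[:,:,2]-np.maximum(b[:,:,0],b[:,:,1]); out=[]
    for v,u in np.argwhere(red[125:195,240:310]>50)+[125,240]:
        w=ray_z("side",(u,v),.055)[:2]-[.5355,-.150]; rr=np.hypot(*w); out.append((rr,np.degrees(np.arctan2(w[0],w[1])),red[v,u]))
    o=np.array(out); k=o[o[:,0]<.045] if len(o) else o
    return f,len(k),(np.average(k[:,1],weights=k[:,2]) if len(k) else None),o[:,:2].round(3).tolist()
E
python3 -c "
from h import *
for f in('s0.png','s2.png','s3.png'): print(ptr(f))"
```

```text
('s0.png', 7, np.float64(23.534461322168934), [[0.017, 31.37], [0.023, 29.137], [0.021, 22.24], [0.026, 22.369], [0.032, 22.451], [0.038, 22.508], [0.036, 18.28], [0.121, 1.825], [0.123, -4.183], [0.128, -4.411], [0.132, -4.622], [0.142, -1.345], [0.141, -2.558], [0.141, -3.778]])
('s2.png', 6, np.float64(7.4872321790157335), [[0.019, 14.049], [0.023, 9.093], [0.028, 5.756], [0.033, 3.371], [0.038, 6.295], [0.037, 1.587], [0.052, 1.684], [0.056, 0.656], [0.123, -4.183], [0.128, -4.411], [0.132, -4.622], [0.138, 0.2], [0.137, -3.552]])
('s3.png', 7, np.float64(23.537554180179544), [[0.017, 31.37], [0.023, 29.137], [0.021, 22.24], [0.026, 22.369], [0.032, 22.451], [0.038, 22.508], [0.036, 18.28], [0.123, -4.183], [0.128, -4.411], [0.132, -4.622], [0.142, -1.345], [0.141, -2.558]])
```

View pics/c4.png

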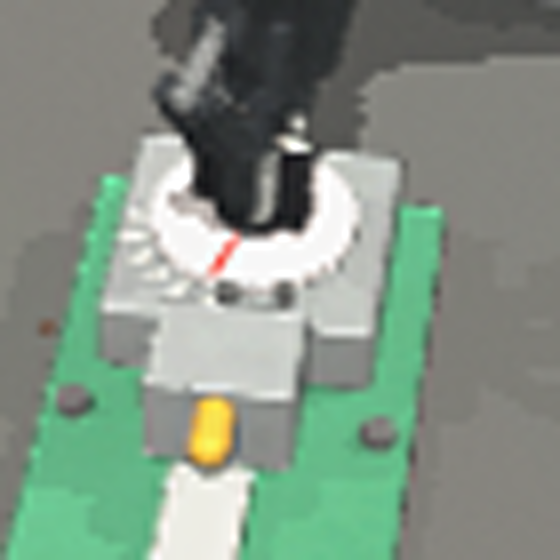

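>>> jog_arm(plan=[{"x":0,"y":0.002,"z":0,"wx":0,"wy":0,"wz":0.014},{"x":0,"y":0.002,"z":0,"wx":0,"wy":0,"wz":0.028},{"x":0,"y":0.002,"z":0,"wx":0,"wy":0,"wz":0.042},{"x":0,"y":0.002,"z":0,"wx":0,"wy":0,"wz":0.056},{"x":0,"y":0.002,"z":0,"wx":0,"wy":0,"wz":0.07},{"x":0,"y":0.002,"z":0,"wx":0,"wy":0,"wz":0.084},{"x":0,"y":0.002,"z":0,"wx":0,"wy":0,"wz":0.098},{"x":0,"y":0.002,"z":0,"wx":0,"wy":0,"wz":0.112},{"x":0,"y":0.002,"z":0,"wx":0,"wy":0,"wz":0.125},{"x":0,"y":0.002,"z":0,"wx":0,"wy":0,"wz":0.125},{"x":0,"y":0.002,"z":0,"wx":0,"wy":0,"wz":0.125}])

```text
t: 11.9
eef_pos: [0.5372, -0.1477, 0.0646]
tool_rot: [0.001, 0.361, 0.932, 0.002]
contact_force: [0.2, 6.4, 3.4]
gripper_width: 0.151
```

```bash
python3 -c "
from h import *
mstat(2)
b=save('side','s4.png'); print(ptr('s4.png')[:3])"
```

```text
t 12.0 p [ 0.5372 -0.1477  0.0646] yaw 42.36 F [0.1273 6.0841 2.7325] M [0.9202 0.2551 0.1558] w 0.153
mean F,M [-0.2367  6.3958  3.2143  0.8908  0.2266  0.1912] Mz [0.222  0.1604]
('s4.png', 8, np.float64(40.54652766916168))
```

>>> jog_arm(plan=[{"x":0,"y":0,"z":0,"wx":0,"wy":0,"wz":0.014},{"x":0,"y":0,"z":0,"wx":0,"wy":0,"wz":0.028},{"x":0,"y":0,"z":0,"wx":0,"wy":0,"wz":0.042},{"x":0,"y":0,"z":0,"wx":0,"wy":0,"wz":0.056},{"x":0,"y":0,"z":0,"wx":0,"wy":0,"wz":0.07},{"x":0,"y":0,"z":0,"wx":0,"wy":0,"wz":0.084},{"x":0,"y":0,"z":0,"wx":0,"wy":0,"wz":0.098},{"x":0,"y":0,"z":0,"wx":0,"wy":0,"wz":0.112},{"x":0,"y":0,"z":0,"wx":0,"wy":0,"wz":0.12},{"x":0,"y":0,"z":0,"wx":0,"wy":0,"wz":0.12},{"x":0,"y":0,"z":0,"wx":0,"wy":0,"wz":0.12}])

```text
t: 12.97
eef_pos: [0.5383, -0.1469, 0.0647]
tool_rot: [0.001, 0.529, 0.849, 0.003]
contact_force: [2.1, 5.5, 2.4]
gripper_width: 0.156
```

```bash
python3 -c "
from h import *
mstat(2)
b=save('side','s5.png'); print(ptr('s5.png')[:3])"
```

```text
t 13.07 p [ 0.5383 -0.1468  0.0647] yaw 63.86 F [1.5605 7.0813 1.3063] M [ 0.8746 -0.0106  0.0072] w 0.156
mean F,M [ 1.4188  5.7756  2.1337  0.8691 -0.0009 -0.0058] Mz [ 0.0154 -0.027 ]
('s5.png', 9, np.float64(65.3010601609669))
```

>>> jog_arm(plan=[{"x":0,"y":0,"z":0,"wx":0,"wy":0,"wz":0.008},{"x":0,"y":0,"z":0,"wx":0,"wy":0,"wz":0.016},{"x":0,"y":0,"z":0,"wx":0,"wy":0,"wz":0.016},{"x":0,"y":0,"z":0,"wx":0,"wy":0,"wz":0.016}])

```text
t: 13.45
eef_pos: [0.5385, -0.1467, 0.0647]
tool_rot: [0.001, 0.55, 0.835, 0.003]
contact_force: [0.4, 4.4, 2.6]
gripper_width: 0.152
```

```bash
python3 -c "
from h import *
mstat(2)
b=save('side','s6.png'); print(ptr('s6.png')[:3])"
```

```text
t 13.55 p [ 0.5385 -0.1467  0.0647] yaw 66.71 F [0.1458 4.9604 2.936 ] M [ 0.611   0.2962 -0.0044] w 0.153
mean F,M [0.1023 5.0323 2.2095 0.6129 0.3454 0.038 ] Mz [0.0109 0.0651]
('s6.png', 10, np.float64(65.23956309309209))
```

>>> jog_arm(plan=[{"x":0,"y":0,"z":0,"wx":0,"wy":0,"wz":0},{"x":0,"y":0,"z":0,"wx":0,"wy":0,"wz":0},{"x":0,"y":0,"z":0,"wx":0,"wy":0,"wz":0},{"x":0,"y":0,"z":0,"wx":0,"wy":0,"wz":0},{"x":0,"y":0,"z":0,"wx":0,"wy":0,"wz":0},{"x":0,"y":0,"z":0,"wx":0,"wy":0,"wz":0},{"x":0,"y":0,"z":0,"wx":0,"wy":0,"wz":0}], hand=1)

```text
t: 14.18
eef_pos: [0.5385, -0.1469, 0.0647]
tool_rot: [0.001, 0.55, 0.835, 0.003]
contact_force: [-0.0, -0.5, -0.1]
gripper_width: 1.0
```

>>> jog_arm(plan=[{"x":0,"y":0,"z":-0.1,"wx":0,"wy":0,"wz":0},{"x":0,"y":0,"z":-0.25,"wx":0,"wy":0,"wz":0},{"x":0,"y":0,"z":-0.4,"wx":0,"wy":0,"wz":0},{"x":0,"y":0,"z":-0.55,"wx":0,"wy":0,"wz":0},{"x":0,"y":0,"z":-0.6,"wx":0,"wy":0,"wz":0},{"x":0,"y":0,"z":-0.6,"wx":0,"wy":0,"wz":0},{"x":0,"y":0,"z":-0.6,"wx":0,"wy":0,"wz":0}])

```text
t: 14.77
eef_pos: [0.5379, -0.1471, 0.1846]
tool_rot: [0.001, 0.55, 0.835, 0.003]
contact_force: [0.0, -0.5, -0.9]
gripper_width: 0.998
```

```bash
python3 - <<'E'
from h import *
mstat(1)
a=save('top','t7.png');b=save('side','s7.png'); print(ptr('s7.png')[:3])
for k,z in dict(nose_tip=.043,block_face=.043,lug=.082).items():
  for n in("top","side"):
    for d in finder.place_of(n,k)[:1]: print(k,n,round(d["confidence"],2),np.round(d["location"],1),ray_z(n,d["location"],z))
c=np.hstack([cv2.resize(a[170:240,160:230],(400,400),interpolation=2),cv2.resize(b[165:265,215:315],(400,400),interpolation=2)]);cv2.imwrite("pics/c5.png",c[:,:,::-1])
E
```

```text
t 14.82 p [ 0.5372 -0.1469  0.1837] yaw 66.7 F [-0.0911 -0.2874 -1.0889] M [-0.0019  0.0268 -0.0263] w 1.001
mean F,M [ 0.0034 -0.4732 -0.9368  0.0102 -0.031   0.0338] Mz [0.0338]
('s7.png', 9, np.float64(65.67700851076779))
nose_tip top 0.6 [258.7 197.8] [ 0.5214 -0.0128  0.043 ]
nose_tip side 0.42 [267.8 187.3] [0.5217 0.0006 0.043 ]
block_face top 0.66 [208.8 196.4] [0.5257 0.1345 0.043 ]
block_face side 0.77 [257.6 221.2] [0.5248 0.1354 0.043 ]
lug top 0.65 [305.6 190.6] [ 0.5373 -0.147   0.082 ]
lug side 0.62 [258.3 223.2] [0.5146 0.1722 0.082 ]
```

View pics/c5.png

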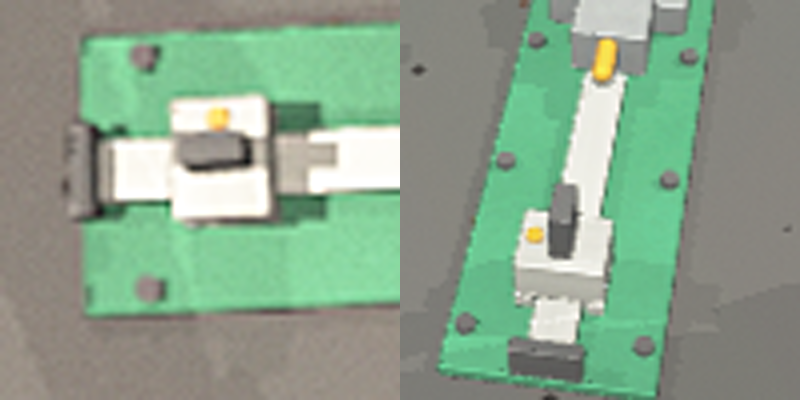

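```bash
python3 - <<'E'
from h import *
np.set_printoptions(precision=4,suppress=True)
q=lambda u,v:(160+u/400*70,170+v/400*70)
s=lambda u,v:(215+(u-400)/4,165+v/4)
print("blocktop top",ray_z("top",q(222,158),.062),"side",ray_z("side",s(567,237),.062))
print("lug top c",ray_z("top",q(214,150),.103),"rear",ray_z("top",q(180,151),.103))
print("endplate",ray_z("top",q(72,170),.03),ray_z("top",q(95,165),.05))
print("nose root/tip",ray_z("side",s(603,78),.043))
print(pose()[2]["q"])
E
```

```text
blocktop top [0.5197 0.1612 0.062 ] side [0.5215 0.1611 0.062 ]
lug top c [0.5187 0.1594 0.103 ] rear [0.5183 0.1762 0.103 ]
endplate [0.5173 0.2441 0.03  ] [0.5176 0.2282 0.05  ]
nose root/tip [ 0.5301 -0.0098  0.043 ]
[-0.345   0.3865  0.6413  1.9227 -0.293   0.9217  0.8457]
```

```bash
python3 -c "
from h import *
print(cmd((.527,.02,.17),87.1))"
```

```text
[ 0.7899  0.2816  0.0737  0.0015 -0.0009  0.1132]
```

>>> jog_arm(plan=[{"x":0.4,"y":0.14,"z":0.04,"wx":0,"wy":0,"wz":0.04},{"x":0.79,"y":0.28,"z":0.07,"wx":0,"wy":0,"wz":0.08},{"x":0.79,"y":0.28,"z":0.07,"wx":0,"wy":0,"wz":0.113},{"x":0.79,"y":0.28,"z":0.07,"wx":0,"wy":0,"wz":0.113},{"x":0.79,"y":0.28,"z":0.07,"wx":0,"wy":0,"wz":0.113},{"x":0.79,"y":0.28,"z":0.07,"wx":0,"wy":0,"wz":0.113},{"x":0.79,"y":0.28,"z":0.07,"wx":0,"wy":0,"wz":0.113}], hand=-1)

```text
t: 15.8
eef_pos: [0.5267, 0.0197, 0.1707]
tool_rot: [0.0, 0.688, 0.725, 0.003]
contact_force: [0.0, -1.9, -0.2]
gripper_width: 0.007
```

```bash
python3 -c "
from h import *
stat();print(cmd((.518,.20,.16),87.1))"
```

```text
t 15.8 p [0.5267 0.0197 0.1707] yaw 87.0 F [ 0.0116 -1.8854 -0.1839] M [-0.102  -0.0215  0.0006] w 0.007
[ 0.9023  0.0035  0.0563  0.0013 -0.001   0.0006]
```

>>> jog_arm(plan=[{"x":0.45,"y":0.003,"z":0.03,"wx":0,"wy":0,"wz":0},{"x":0.9,"y":0.003,"z":0.05,"wx":0,"wy":0,"wz":0},{"x":0.9,"y":0.003,"z":0.05,"wx":0,"wy":0,"wz":0},{"x":0.9,"y":0.003,"z":0.05,"wx":0,"wy":0,"wz":0},{"x":0.9,"y":0.003,"z":0.05,"wx":0,"wy":0,"wz":0},{"x":0.9,"y":0.003,"z":0.05,"wx":0,"wy":0,"wz":0},{"x":0.9,"y":0.003,"z":0.05,"wx":0,"wy":0,"wz":0}])

```text
t: 16.38
eef_pos: [0.5186, 0.198, 0.1613]
tool_rot: [0.001, 0.689, 0.725, 0.002]
contact_force: [-0.5, -0.9, -0.1]
gripper_width: 0.0
```

```bash
python3 -c "
from h import *
stat();print(cmd((.518,.20,.075),87.1))"
```

```text
t 16.38 p [0.5186 0.198  0.1613] yaw 87.05 F [-0.5154 -0.9164 -0.1104] M [-0.0764 -0.0539  0.0105] w 0.0
[ 0.0091 -0.0047  0.4317  0.0015 -0.0006  0.0003]
```

Descend behind the lug.

>>> jog_arm(plan=[{"x":0.015,"y":-0.004,"z":0.1,"wx":0,"wy":0,"wz":0},{"x":0.015,"y":-0.004,"z":0.2,"wx":0,"wy":0,"wz":0},{"x":0.015,"y":-0.004,"z":0.3,"wx":0,"wy":0,"wz":0},{"x":0.015,"y":-0.004,"z":0.4,"wx":0,"wy":0,"wz":0},{"x":0.015,"y":-0.004,"z":0.42,"wx":0,"wy":0,"wz":0},{"x":0.015,"y":-0.004,"z":0.42,"wx":0,"wy":0,"wz":0},{"x":0.015,"y":-0.004,"z":0.42,"wx":0,"wy":0,"wz":0},{"x":0.015,"y":-0.004,"z":0.42,"wx":0,"wy":0,"wz":0}])

```text
t: 17.05
eef_pos: [0.5193, 0.2004, 0.0787]
tool_rot: [0.001, 0.689, 0.724, 0.003]
contact_force: [0.5, -0.4, 0.1]
gripper_width: -0.006
```

```bash
python3 -c "
from h import *
mstat(2)
p=pose()[0];print(cmd(p+[.0075,-.15,0],87.1),cmd(p+[.0005,-.01,0],87.1))
b=save('side','s8.png');cv2.imwrite('pics/c6.png',cv2.resize(b[165:265,215:315],(500,500),interpolation=2)[:,:,::-1])"
```

```text
t 17.15 p [0.5189 0.2011 0.0785] yaw 87.08 F [-0.5115 -0.0736  0.4865] M [0.0001 0.0171 0.0223] w 0.004
mean F,M [ 0.4273 -0.0771  0.1287  0.0198 -0.0117 -0.0173] Mz [-0.0302 -0.0045]
[-0.7509 -0.0007 -0.0022  0.0021 -0.0009  0.0001] [-0.0501 -0.     -0.0001  0.0021 -0.0009  0.0001]
```

View pics/c6.png

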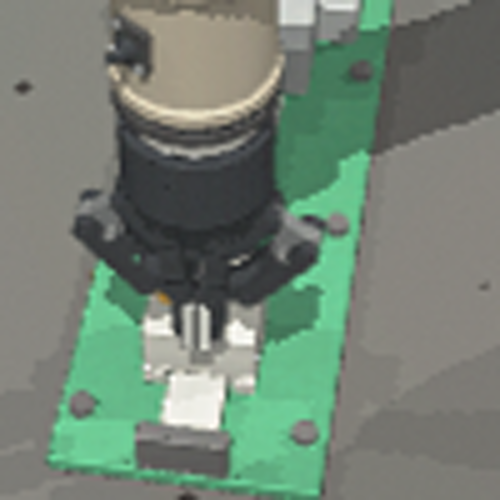

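>>> jog_arm(plan=[{"x":-0.03,"y":0,"z":0,"wx":0,"wy":0,"wz":0},{"x":-0.06,"y":0,"z":0,"wx":0,"wy":0,"wz":0},{"x":-0.1,"y":0,"z":0,"wx":0,"wy":0,"wz":0},{"x":-0.15,"y":0,"z":0,"wx":0,"wy":0,"wz":0},{"x":-0.2,"y":0,"z":0,"wx":0,"wy":0,"wz":0},{"x":-0.25,"y":0,"z":0,"wx":0,"wy":0,"wz":0},{"x":-0.3,"y":0,"z":0,"wx":0,"wy":0,"wz":0},{"x":-0.35,"y":0,"z":0,"wx":0,"wy":0,"wz":0},{"x":-0.4,"y":0,"z":0,"wx":0,"wy":0,"wz":0},{"x":-0.44,"y":0,"z":0,"wx":0,"wy":0,"wz":0},{"x":-0.46,"y":0,"z":0,"wx":0,"wy":0,"wz":0},{"x":-0.46,"y":0,"z":0,"wx":0,"wy":0,"wz":0}])

```text
t: 18.2
eef_pos: [0.5232, 0.1076, 0.078]
tool_rot: [0.001, 0.689, 0.724, 0.003]
contact_force: [-0.2, 0.4, 0.3]
gripper_width: -0.004
```

```bash
python3 - <<'E'
from h import *
mstat(2)
b=save('side','s9.png')
for k in('nose_tip','block_face'):
  for n in('side',):
    for d in finder.place_of(n,k)[:1]: print(k,n,round(d['confidence'],2),np.round(d['location'],1),ray_z(n,d['location'],.043))
cv2.imwrite('pics/c7.png',cv2.resize(b[145:225,225:305],(500,500),interpolation=2)[:,:,::-1])
E
```

```text
t 18.3 p [0.5231 0.109  0.0779] yaw 87.08 F [0.5585 0.4878 0.1961] M [0.0442 0.0404 0.0454] w -0.004
mean F,M [-0.0009  0.3664  0.2461 -0.0163  0.0131  0.0009] Mz [-0.0075  0.0093]
block_face side 0.87 [260.5 199.1] [0.5337 0.0521 0.043 ]
```

View pics/c7.png

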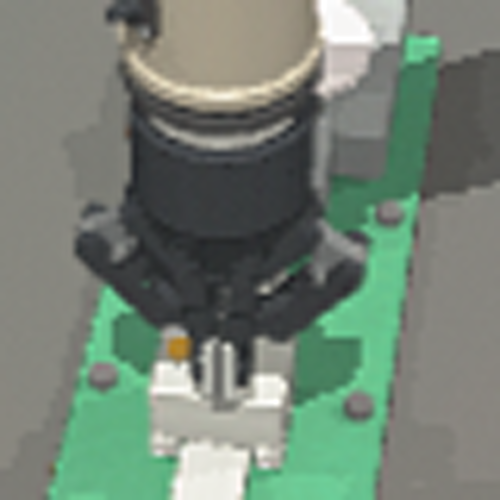

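>>> jog_arm(plan=[{"x":-0.02,"y":0,"z":0,"wx":0,"wy":0,"wz":0},{"x":-0.05,"y":0,"z":0,"wx":0,"wy":0,"wz":0},{"x":-0.08,"y":0,"z":0,"wx":0,"wy":0,"wz":0},{"x":-0.11,"y":0,"z":0,"wx":0,"wy":0,"wz":0},{"x":-0.14,"y":0,"z":0,"wx":0,"wy":0,"wz":0},{"x":-0.17,"y":0,"z":0,"wx":0,"wy":0,"wz":0},{"x":-0.19,"y":0,"z":0,"wx":0,"wy":0,"wz":0},{"x":-0.2,"y":0,"z":0,"wx":0,"wy":0,"wz":0},{"x":-0.2,"y":0,"z":0,"wx":0,"wy":0,"wz":0},{"x":-0.2,"y":0,"z":0,"wx":0,"wy":0,"wz":0}])

```text
t: 19.28
eef_pos: [0.5255, 0.0694, 0.0779]
tool_rot: [0.001, 0.689, 0.725, 0.003]
contact_force: [0.5, 0.9, 0.2]
gripper_width: -0.001
```

>>> jog_arm(plan=[{"x":-0.01,"y":0,"z":0,"wx":0,"wy":0,"wz":0},{"x":-0.02,"y":0,"z":0,"wx":0,"wy":0,"wz":0},{"x":-0.02,"y":0,"z":0,"wx":0,"wy":0,"wz":0},{"x":-0.02,"y":0,"z":0,"wx":0,"wy":0,"wz":0}])

```text
t: 19.62
eef_pos: [0.5258, 0.0652, 0.0779]
tool_rot: [0.001, 0.689, 0.725, 0.003]
contact_force: [0.4, 0.0, 0.1]
gripper_width: -0.001
```

```bash
python3 -c "
from h import *
mstat(2)"
```

```text
t 19.72 p [0.5257 0.0653 0.0779] yaw 87.04 F [-0.4067 -0.2492 -0.7088] M [-0.0003 -0.0156  0.071 ] w 0.003
mean F,M [-0.1187  0.1192 -0.3322 -0.0455 -0.0123  0.0052] Mz [-0.0066  0.0171]
```

>>> jog_arm(plan=[{"x":-0.005,"y":0,"z":0,"wx":0,"wy":0,"wz":0},{"x":-0.01,"y":0,"z":0,"wx":0,"wy":0,"wz":0},{"x":-0.015,"y":0,"z":0,"wx":0,"wy":0,"wz":0},{"x":-0.015,"y":0,"z":0,"wx":0,"wy":0,"wz":0},{"x":-0.015,"y":0,"z":0,"wx":0,"wy":0,"wz":0}])

```text
t: 20.13
eef_pos: [0.5259, 0.0622, 0.0779]
tool_rot: [0.001, 0.689, 0.725, 0.003]
contact_force: [-0.0, 0.8, 0.9]
gripper_width: 0.003
```

>>> jog_arm(plan=[{"x":-0.005,"y":0,"z":0,"wx":0,"wy":0,"wz":0},{"x":-0.01,"y":0,"z":0,"wx":0,"wy":0,"wz":0},{"x":-0.015,"y":0,"z":0,"wx":0,"wy":0,"wz":0},{"x":-0.015,"y":0,"z":0,"wx":0,"wy":0,"wz":0},{"x":-0.015,"y":0,"z":0,"wx":0,"wy":0,"wz":0}])

```text
t: 20.55
eef_pos: [0.526, 0.0589, 0.0779]
tool_rot: [0.001, 0.689, 0.725, 0.003]
contact_force: [0.8, -0.3, 0.4]
gripper_width: -0.003
```

>>> jog_arm(plan=[{"x":-0.005,"y":0,"z":0,"wx":0,"wy":0,"wz":0},{"x":-0.01,"y":0,"z":0,"wx":0,"wy":0,"wz":0},{"x":-0.015,"y":0,"z":0,"wx":0,"wy":0,"wz":0},{"x":-0.015,"y":0,"z":0,"wx":0,"wy":0,"wz":0},{"x":-0.015,"y":0,"z":0,"wx":0,"wy":0,"wz":0}])

```text
t: 20.97
eef_pos: [0.5262, 0.0555, 0.0779]
tool_rot: [0.002, 0.689, 0.725, 0.003]
contact_force: [-0.7, 0.3, 0.2]
gripper_width: -0.0
```

>>> jog_arm(plan=[{"x":-0.005,"y":0,"z":0,"wx":0,"wy":0,"wz":0},{"x":-0.01,"y":0,"z":0,"wx":0,"wy":0,"wz":0},{"x":-0.012,"y":0,"z":0,"wx":0,"wy":0,"wz":0},{"x":-0.012,"y":0,"z":0,"wx":0,"wy":0,"wz":0},{"x":-0.012,"y":0,"z":0,"wx":0,"wy":0,"wz":0}])

```text
t: 21.38
eef_pos: [0.5263, 0.053, 0.0779]
tool_rot: [0.002, 0.689, 0.725, 0.003]
contact_force: [-0.7, 0.3, -0.4]
gripper_width: 0.001
```

>>> jog_arm(plan=[{"x":-0.005,"y":0,"z":0,"wx":0,"wy":0,"wz":0},{"x":-0.01,"y":0,"z":0,"wx":0,"wy":0,"wz":0},{"x":-0.012,"y":0,"z":0,"wx":0,"wy":0,"wz":0},{"x":-0.012,"y":0,"z":0,"wx":0,"wy":0,"wz":0},{"x":-0.012,"y":0,"z":0,"wx":0,"wy":0,"wz":0}])

```text
t: 21.8
eef_pos: [0.5265, 0.0504, 0.0779]
tool_rot: [0.002, 0.689, 0.725, 0.003]
contact_force: [-0.0, 0.6, 1.2]
gripper_width: -0.0
```

>>> jog_arm(plan=[{"x":-0.005,"y":0,"z":0,"wx":0,"wy":0,"wz":0},{"x":-0.01,"y":0,"z":0,"wx":0,"wy":0,"wz":0},{"x":-0.012,"y":0,"z":0,"wx":0,"wy":0,"wz":0},{"x":-0.012,"y":0,"z":0,"wx":0,"wy":0,"wz":0},{"x":-0.012,"y":0,"z":0,"wx":0,"wy":0,"wz":0}])

```text
t: 22.22
eef_pos: [0.5266, 0.0478, 0.0779]
tool_rot: [0.002, 0.689, 0.725, 0.003]
contact_force: [-0.9, 0.8, -0.1]
gripper_width: 0.002
```

>>> jog_arm(plan=[{"x":-0.005,"y":0,"z":0,"wx":0,"wy":0,"wz":0},{"x":-0.01,"y":0,"z":0,"wx":0,"wy":0,"wz":0},{"x":-0.012,"y":0,"z":0,"wx":0,"wy":0,"wz":0},{"x":-0.012,"y":0,"z":0,"wx":0,"wy":0,"wz":0},{"x":-0.012,"y":0,"z":0,"wx":0,"wy":0,"wz":0}])

```text
t: 22.63
eef_pos: [0.5267, 0.0452, 0.0779]
tool_rot: [0.002, 0.689, 0.725, 0.003]
contact_force: [-1.0, 0.7, 0.2]
gripper_width: -0.001
```

>>> jog_arm(plan=[{"x":-0.005,"y":0,"z":0,"wx":0,"wy":0,"wz":0},{"x":-0.01,"y":0,"z":0,"wx":0,"wy":0,"wz":0},{"x":-0.012,"y":0,"z":0,"wx":0,"wy":0,"wz":0},{"x":-0.012,"y":0,"z":0,"wx":0,"wy":0,"wz":0},{"x":-0.012,"y":0,"z":0,"wx":0,"wy":0,"wz":0}])

```text
t: 23.05
eef_pos: [0.5268, 0.0442, 0.0779]
tool_rot: [0.001, 0.689, 0.725, 0.003]
contact_force: [-0.5, 4.8, 1.7]
gripper_width: 0.001
```

>>> jog_arm(plan=[{"x":-0.005,"y":0,"z":0,"wx":0,"wy":0,"wz":0},{"x":-0.01,"y":0,"z":0,"wx":0,"wy":0,"wz":0},{"x":-0.012,"y":0,"z":0,"wx":0,"wy":0,"wz":0},{"x":-0.012,"y":0,"z":0,"wx":0,"wy":0,"wz":0},{"x":-0.012,"y":0,"z":0,"wx":0,"wy":0,"wz":0}])

```text
t: 23.47
eef_pos: [0.5268, 0.0439, 0.0779]
tool_rot: [0.0, 0.688, 0.726, 0.004]
contact_force: [-1.4, 8.7, 2.4]
gripper_width: 0.002
```

```bash
python3 -c "
from h import *
mstat(2)"
```

```text
t 23.57 p [0.5268 0.044  0.0779] yaw 86.95 F [-0.9813  7.4473  2.2666] M [1.6918 0.2995 0.0171] w -0.0
mean F,M [-0.8467  8.661   2.3566  1.6532  0.28   -0.0018] Mz [ 0.0237 -0.0272]
```

>>> jog_arm(plan=[{"x":-0.012,"y":0,"z":0,"wx":0,"wy":0,"wz":0},{"x":-0.013,"y":0,"z":0,"wx":0,"wy":0,"wz":0},{"x":-0.0135,"y":0,"z":0,"wx":0,"wy":0,"wz":0},{"x":-0.0135,"y":0,"z":0,"wx":0,"wy":0,"wz":0},{"x":-0.0135,"y":0,"z":0,"wx":0,"wy":0,"wz":0},{"x":-0.0135,"y":0,"z":0,"wx":0,"wy":0,"wz":0},{"x":-0.0135,"y":0,"z":0,"wx":0,"wy":0,"wz":0}])

```text
t: 24.15
eef_pos: [0.5268, 0.044, 0.0779]
tool_rot: [-0.001, 0.687, 0.726, 0.005]
contact_force: [-1.8, 8.3, 2.6]
gripper_width: 0.001
```

```bash
python3 -c "
from h import *
for i in range(6):
    print(monitor.get_obs()['t'],monitor.get_obs()['contact_force']); cams.read_camera('side')
stat()"
```

```text
24.15 [-1.83306957  8.25213017  2.61247865]
24.2 [-1.95064012  9.82821918  2.25023069]
24.25 [-1.25892644  9.34527998  1.57164236]
24.3 [-1.35572135  9.27094779  3.14886772]
24.35 [-0.57543796  8.70149696  2.15745987]
24.4 [-1.5869973   9.03012248  2.74765029]
t 24.45 p [0.5267 0.044  0.078 ] yaw 86.83 F [-1.7314  9.7997  1.8779] M [ 1.9078  0.2837 -0.0748] w 0.003
```

>>> jog_arm(plan=[{"x":-0.014,"y":0,"z":0,"wx":0,"wy":0,"wz":0},{"x":-0.015,"y":0,"z":0,"wx":0,"wy":0,"wz":0},{"x":-0.016,"y":0,"z":0,"wx":0,"wy":0,"wz":0},{"x":-0.0165,"y":0,"z":0,"wx":0,"wy":0,"wz":0},{"x":-0.0165,"y":0,"z":0,"wx":0,"wy":0,"wz":0},{"x":-0.0165,"y":0,"z":0,"wx":0,"wy":0,"wz":0}])

```text
t: 24.95
eef_pos: [0.5267, 0.0439, 0.078]
tool_rot: [-0.003, 0.686, 0.727, 0.006]
contact_force: [-1.7, 10.9, 3.5]
gripper_width: -0.002
```

```bash
python3 -c "
from h import *
for i in range(8):
    print(monitor.get_obs()['t'],monitor.get_obs()['contact_force']); cams.read_camera('side')
stat()"
```

```text
24.95 [-1.73706647 10.91573098  3.52831891]
25.0 [-1.85505783 10.71410409  3.23819463]
25.05 [-1.79540775 10.62169374  3.36027447]
25.1 [-2.12461232 11.12500538  2.37543215]
25.15 [-1.58472012 11.27035584  2.85914786]
25.2 [-0.71158587 11.27401893  3.78960108]
25.25 [-2.43285563 11.04794643  3.087942  ]
25.3 [-2.26433885 10.30451601  1.72766099]
t 25.35 p [0.5267 0.0439 0.078 ] yaw 86.67 F [-2.6704 10.2549  2.5922] M [2.1602 0.3865 0.0181] w 0.002
```

>>> jog_arm(plan=[{"x":-0.012,"y":0,"z":0,"wx":0,"wy":0,"wz":0},{"x":-0.008,"y":0,"z":0,"wx":0,"wy":0,"wz":0},{"x":-0.004,"y":0,"z":0,"wx":0,"wy":0,"wz":0},{"x":0,"y":0,"z":0,"wx":0,"wy":0,"wz":0},{"x":0.006,"y":0,"z":0,"wx":0,"wy":0,"wz":0},{"x":0.015,"y":0,"z":0,"wx":0,"wy":0,"wz":0},{"x":0.03,"y":0,"z":0,"wx":0,"wy":0,"wz":0},{"x":0.06,"y":0,"z":0,"wx":0,"wy":0,"wz":0},{"x":0.1,"y":0,"z":0,"wx":0,"wy":0,"wz":0},{"x":0.1,"y":0,"z":0,"wx":0,"wy":0,"wz":0},{"x":0.1,"y":0,"z":0,"wx":0,"wy":0,"wz":0}])

```text
t: 26.27
eef_pos: [0.5255, 0.0647, 0.0781]
tool_rot: [-0.003, 0.686, 0.728, 0.006]
contact_force: [0.2, 0.4, -0.1]
gripper_width: -0.005
```

>>> jog_arm(plan=[{"x":0,"y":0,"z":-0.2,"wx":0,"wy":0,"wz":0},{"x":0,"y":0,"z":-0.4,"wx":0,"wy":0,"wz":0},{"x":0.2,"y":0,"z":-0.6,"wx":0,"wy":0,"wz":0},{"x":0.5,"y":0,"z":-0.8,"wx":0,"wy":0,"wz":0},{"x":0.9,"y":0,"z":-0.8,"wx":0,"wy":0,"wz":0},{"x":1,"y":0,"z":-0.8,"wx":0,"wy":0,"wz":0},{"x":1,"y":0,"z":-0.8,"wx":0,"wy":0,"wz":0},{"x":1,"y":0,"z":-0.8,"wx":0,"wy":0,"wz":0},{"x":1,"y":0,"z":-0.8,"wx":0,"wy":0,"wz":0}])

```text
t: 27.02
eef_pos: [0.5121, 0.2681, 0.2408]
tool_rot: [-0.003, 0.683, 0.731, 0.006]
contact_force: [0.2, -0.6, 0.1]
gripper_width: -0.001
```

```bash
python3 - <<'E'
from h import *
stat()
a=save('top','t10.png');b=save('side','s10.png'); print(ptr('s10.png')[:3])
c=np.hstack([cv2.resize(a[165:225,245:335],(600,400),interpolation=2),cv2.resize(a,(200,150)).repeat(1,0) if 0 else np.vstack([cv2.resize(b[120:220,240:290],(200,400),interpolation=2)])])
cv2.imwrite('pics/c8.png',c[:,:,::-1])
E
```

```text
t 27.02 p [0.5121 0.2681 0.2408] yaw 86.12 F [ 0.2466 -0.6488  0.1454] M [ 0.039   0.0234 -0.0101] w -0.001
('s10.png', 0, None)
```

View pics/c8.png

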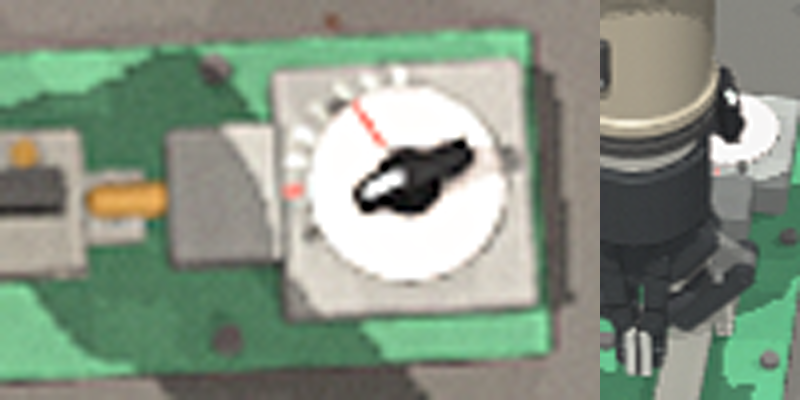

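```bash
python3 - <<'E'
from h import *
for f in('t0.png','t10.png'):
    b=cv2.imread("pics/"+f).astype(int); red=b[:,:,2]-np.maximum(b[:,:,0],b[:,:,1]); P=[];T=[];W=[]
    for v in range(170,215):
        for u in range(285,330):
            if red[v,u]>40:
                w=ray_z("top",(u,v),.055)[:2]-[.5354,-.1505]
                (P if np.hypot(*w)<.044 else T).append(np.r_[w,red[v,u]])
    for n,k in(("ptr",np.array(P)),("tick",np.array(T))):
        if len(k): m=np.average(k[:,:2],axis=0,weights=k[:,2]); print(f,n,len(k),np.degrees(np.arctan2(m[0],m[1])),np.hypot(*m))
    k=np.array(P); dd=k[:,:2]-k[:,:2].mean(0); v=np.linalg.svd(dd)[2][0]; print(" line dir",np.degrees(np.arctan2(v[0],v[1]))%180)
# polar unroll of the dial, home tick at left
a=cv2.imread("pics/t10.png"); N=np.zeros((120,480,3),np.uint8); mx=np.zeros((120,480),np.float32);my=mx.copy()
for i in range(120):
    for j in range(480):
        r=.058-.04*i/120; t=np.radians(-20+j/4); u=proj("top",(.5354+r*np.sin(t),-.1505+r*np.cos(t),.055 if r<.042 else .046)); mx[i,j],my[i,j]=u
o=cv2.remap(a,mx,my,cv2.INTER_CUBIC); cv2.imwrite("pics/c9.png",cv2.resize(o,(720,240)))
E
```

```text
t0.png ptr 11 15.241143805905761 0.030473678878768465
t0.png tick 5 -2.885130128759733 0.05143302502702042
 line dir 12.947872133129827
t10.png ptr 9 57.66043106850097 0.032234444046396374
t10.png tick 7 -2.250716069315587 0.05054511352166085
 line dir 58.11199989791106Traceback (most recent call last):
  File "<stdin>", line 16, in <module>
  File "h.py", line 10, in proj
    c,E=cal(n); q=E[:3,:3]@np.array(p)+E[:3,3]; return np.array([c["fx"]*q[0]/q[2]+c["cx"],c["fy"]*q[1]/q[2]+c["cy"]])
        ~~~^^^
  File "h.py", line 5, in cal
    c=cams.get_calibration(n); E=np.array(c["extrinsics"]); return c,E
ValueError: time passes only in moves, steps and waits
```

```bash
python3 - <<'E'
from h import *
a=cv2.imread("pics/t10.png")
print(a[192:198,252:264].astype(int).tolist().__str__()[:0])
for v in range(192,199): print(v,[tuple(int(c) for c in a[v,u][::-1]) for u in range(254,262)])
for y in(-.008,-.005,-.002): print(y,proj("top",(.528,y,.043)),proj("top",(.528,y,.062)))
cv2.imwrite("pics/c9.png",cv2.resize(a[183:207,243:275],(768,576),interpolation=0))
E
```

```text
192 [(119, 113, 107), (174, 166, 154), (186, 177, 165), (176, 171, 162), (168, 159, 149), (167, 152, 136), (162, 139, 120), (149, 127, 102)]
193 [(98, 94, 88), (159, 151, 140), (197, 190, 176), (166, 158, 146), (155, 134, 105), (173, 131, 71), (186, 133, 64), (185, 134, 64)]
194 [(101, 96, 91), (167, 161, 148), (196, 190, 175), (142, 133, 114), (152, 107, 49), (205, 150, 76), (218, 160, 84), (222, 165, 89)]
195 [(106, 101, 98), (172, 165, 151), (191, 185, 171), (141, 131, 116), (159, 115, 57), (210, 154, 80), (226, 170, 91), (227, 172, 92)]
196 [(103, 97, 90), (171, 163, 150), (192, 186, 173), (155, 148, 137), (158, 126, 84), (194, 141, 72), (206, 150, 76), (203, 149, 73)]
197 [(142, 139, 127), (183, 174, 160), (194, 186, 173), (159, 157, 148), (160, 147, 129), (179, 148, 113), (175, 142, 97), (174, 138, 94)]
198 [(179, 171, 161), (187, 179, 165), (192, 181, 168), (151, 143, 134), (166, 165, 154), (191, 187, 176), (176, 168, 153), (171, 165, 153)]
-0.008 [257.05644953 195.56689849] [257.01735845 194.75494509]
-0.005 [256.03902728 195.56796005] [255.98479098 194.75605195]
-0.002 [255.02167788 195.56902152] [254.95229856 194.75715873]
```

View pics/c9.png

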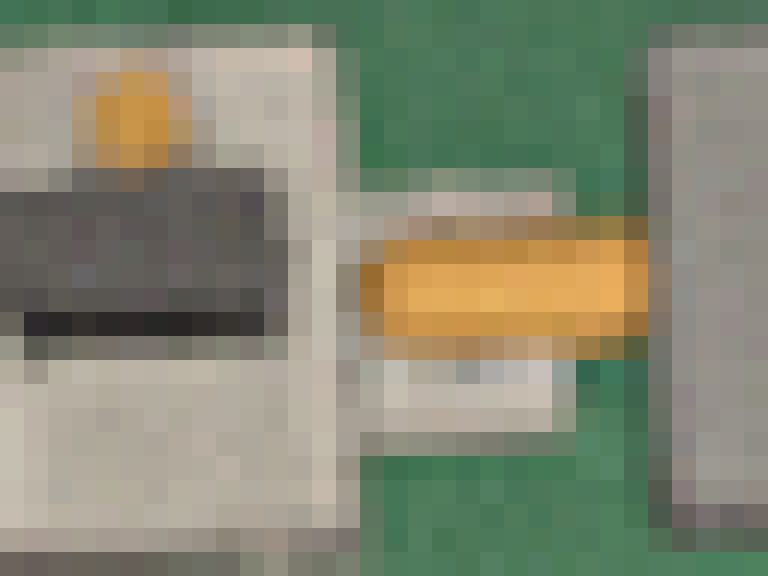

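```bash
python3 -c "
from h import *
stat(); print(bot.hand_in())"
```

```text
t 27.12 p [0.5129 0.2621 0.2402] yaw 86.54 F [-1.0408 -0.9775  0.0021] M [-0.0555 -0.0459 -0.0168] w 0.001
the job is handed in; nothing more can be done
None
```

The job is finished and handed in at 27.1 s.

**What I did**
- **Zeroing:** I turned the handle anticlockwise until the dial pressed on its end stop at about 0.42 N m. From the stop's stated stiffness, that puts the dial about 0.10 rad below home, short of the 0.13 rad limit.
- **Clicking:** I clicked the dial clockwise to the fourth step and let go of the handle while it was in its free play.
- **Seating:** With closed fingers behind the lug, I slid the block up to the nose. I pushed at about 9 N, then at 10.3–11.3 N for about half a second, eased off slowly and moved clear.

**Last checks**
- **Dial:** In the final top picture the pointer stands 45.2° past its start position, which was click 1. That is about 60.7° from the red tick, which is click 4.
- **Block and nose:** The brass meets the block edge with no visible gap. One pixel is about 3 mm, so I can't rule out a sub-millimetre gap from the picture. The nose's spring and the slow release make contact likely.
- **Robot:** The arm is clear and the force reading is at noise level. No reading came near the 15 N limit, but force is only reported at the end of each move, not continuously.
- **Not checked or failed:** I took no final measurement of the bystanders; the arm never went near them at low height. One finder call put the lug on the dial and I ignored it. The last side view of the pointer was blocked by the arm.

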